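Sort the model-making bench after class

ROBOT

A 6-joint arm with a two-finger parallel gripper is mounted at the origin on the work surface. World frame = base frame: x ahead of the robot, y to its left, z up, the work surface at z = 0. Lengths are in m, angles in rad, forces in N, time in s.
With the tool pointing down it reaches from about 0.3 to 0.85 m from the base axis. Payload 5.4 kg.
Tool frame: the origin (TCP) lies midway between the tips of the shut fingers; the grasp point (between the pads) lies 19 mm behind it (ctrl.grip_depth is the distance from the TCP to the grasp point, in m); z points along the fingers, x is the direction in which the jaws open and shut, and the axes are right-handed (so a half turn about z gives the same grasp; the last joint's range is limited). The gripper opens to 85 mm and grips with 20 to 120 N. Pads are 22 mm wide; open, the fingers measure 114 mm over their backs; the gripper's body (76 mm by 85 mm) begins 54 mm behind the grasp point. The pads swing forward as they close: fully open they stand 13 mm farther back than shut.
Start: joints at [-1.392, 0.158, 1.597, -0, 1.386, -0.21], TCP at [0.218, -0.532, 0.231] pointing down, gripper open.
Joint ranges: [-2.91, 2.91], [-0.94, 2.29], [0.18, 2.7], [-1.29, 4.43], [0.17, 2.64], [-3, 3]. Speed limits (rad/s): [2.57, 2.57, 3.14, 3.14, 3.14, 3.14].

INTERFACE

Orientations are given as a unit quaternion [w, x, y, z].
In Python, from plant import ctrl gives the robot as it stands.
- The arm moves only by the tool send_rows, never from a script. Its argument "increments" is a list of rows, each a list of 3 entries, a list of its own where there are three numbers: the turn, a rotation vector about the tool's x, y, z in rad, then the shift along the tool's x, y, z in mm, then the closure in counts, from 0 (fully open) to 255 (shut). In form: [[[ax, ay, az], [dx, dy, dz], fingers], ...]. A call has 1 to 20 rows; each row shifts and turns the commanded pose from where the row before left it, along the tool's axes as they then stand; what a row does not reach is not made up. A row lasts 1/8 s, in which the tool goes at most 62.5 mm and 10.7 degrees, less where a joint would pass 70% of its speed; a pose out of reach is approached as far as the arm can. A call with a gripper value outside its range is refused whole. The fingers move at their own pace and stop on an object; "squeeze" is the grip in N (left out, the last holds). Time passes only in rows, so rows that do not move let the fingers close. It gives the time, the measured TCP pose, the force and the opening at its end, in the units of the state.
- ctrl.get_state(): the state, without advancing time (a new reading comes with each control period).
- ctrl.capture(name): name is "scene" or "side" or "wrist"; returns a dict with "pixels" (480x640x3 uint8, blue, green, red), "mtx" (3x3 intrinsics, pixels), "eye" and "attitude" of the camera in the world. Camera axes: x right, y down, z forward; pixel columns grow to the right and rows downward; lengths in m; the calibration is good to about 2 mm. The wrist camera is an equidistant fisheye: a pixel r from the principal point sees the ray r / f radians off the axis. A picture is of the moment at which its call begins. There is no depth.
- ctrl.hand_in(): hands the job in, once; it reports no verdict.
The state is a dict: "clock": time; "joint_positions": joint angles; "joint_velocities": joint speeds; "joint_torque": joint torques, N m; "tool_pos": TCP position; "orientation": TCP orientation; "ft_force": force on the tool from outside, world axes, zero at the start; "moment": the same for the moment, N m; "finger_gap": finger opening in m.
Only numpy, scipy, OpenCV 4.12 (cv2) and the standard library are available. Lean on these libraries where they do the work, as an engineer would, in place of code of your own. Each camera call takes 0.05 s, during which the arm holds its last target. There are 200 camera calls.

TASK

Clear the mat after class: stand the red paint jar in the red tray and the blue paint jar in the blue tray, lay both timber offcuts in the plywood box so that each rests on the box's floor (not one on the other), and hang the white mixing cup mouth-down on the free draining peg, let down until its closed end rests on the peg's tip. Leave the student's architectural model standing where it is.

Things in the scene. Friction and masses are not known exactly. Their poses are not given: they have to be found in the camera images.
- red_jar_mid (a point): red poster-paint jar: upright solid red cylinder with a white band and red screw lid, 46 mm diameter, 75 mm tall, about 0.13 kg. This point is its centre, 37.5 mm above its underside; z is up.
- blue_jar_mid (a point): blue poster-paint jar: upright solid blue cylinder with a white band and blue screw lid, 46 mm diameter, 75 mm tall, about 0.13 kg. This point is its centre, 37.5 mm above its underside; z is up.
- step_offcut_mid (a point): pale timber offcut with a step: 66 mm long (x), 30 mm wide (y), 30 mm tall, about 0.04 kg; its top drops to 16 mm over the last 22 mm at the +x end. This point is at mid-length and mid-width, 15 mm above its underside; z is up.
- notch_offcut_mid (a point): dark timber offcut with a notch: 70 mm long (x), 30 mm wide (y), 32 mm tall, about 0.06 kg; a notch 26 mm long and 12 mm deep crosses the middle of its top, leaving 20 mm of solid wood below. This point is at mid-length and mid-width, 16 mm above its underside; z is up.
- cup_mid (a point): white plastic mixing cup standing mouth-down (closed end up), straight-sided, 65 mm outside diameter, 80 mm tall, wall 2.5 mm, closed end 4 mm thick, so 60 mm inside diameter and 76 mm deep; about 0.06 kg. This point is its centre, half-way up; z points up, towards the closed end.
- red_tray_floor (a point): small square red plastic tray with a low lip, fixed to the table: 90 x 90 mm outside, 82 x 82 mm inside, rim 12 mm above the table. This point is the centre of its inner floor, 4 mm above the table; x and y run along its sides, z up.
- blue_tray_floor (a point): small square blue plastic tray with a low lip, fixed to the table: 90 x 90 mm outside, 82 x 82 mm inside, rim 12 mm above the table. This point is the centre of its inner floor, 4 mm above the table; x and y run along its sides, z up.
- offcut_box_floor (a point): shallow open plywood box for timber offcuts, fixed to the table: 210 mm (x) by 140 mm (y) outside, walls 5 mm, 200 x 130 mm inside, rim 35 mm above the table. This point is the centre of its inner floor, 5 mm above the table; z is up.
- peg_tip (a point): Top of the free steel peg (18 mm diameter, round end, 125 mm above the table) of a fixed draining stand, grey base 200 x 110 x 12 mm. It leans 20 degrees off upright: its foot lies 38 mm to -y of this point; z up. On a like peg 110 mm away in -x hangs a fixed white cup. A hung cup's closed end rests with its inside on this point, the peg inside it; let go, it swings to lean on the peg.
- model_mid (a point): student's architectural massing model that stands loose on the table: cork base 70 x 70 mm, a white tower with black floor lines 100 mm tall overall, two lower wooden blocks; about 0.25 kg. This point is over the centre of its base, 50 mm above the table; z is up.

How it is judged:
At the end, for the whole second after the job is handed in: Each jar upright (0.12 rad) on the floor of its colour's tray, within 28 mm of centre; both offcuts in the plywood box, centres 5-30 mm above its floor; cup mouth-down on the free peg, tip at most 9 mm short of its closed end, tilt under 0.6 rad; all at rest (20 mm/s) (horizontal distance between red_jar_mid and red_tray_floor below 0.028 m and z of red_jar_mid in the frame of red_tray_floor between 0.03 and 0.044 m and angle between each of red_jar_mid, blue_jar_mid's own z axis and vertical below 0.12 rad and horizontal distance between blue_jar_mid and blue_tray_floor below 0.028 m and z of blue_jar_mid in the frame of blue_tray_floor between 0.03 and 0.044 m and x of step_offcut_mid in the frame of offcut_box_floor between -0.1 and 0.1 m and y of step_offcut_mid in the frame of offcut_box_floor between -0.065 and 0.065 m and z of step_offcut_mid in the frame of offcut_box_floor between 0.005 and 0.03 m and x of notch_offcut_mid in the frame of offcut_box_floor between -0.1 and 0.1 m and y of notch_offcut_mid in the frame of offcut_box_floor between -0.065 and 0.065 m and z of notch_offcut_mid in the frame of offcut_box_floor between 0.005 and 0.03 m and z of peg_tip in the frame of cup_mid between 0.027 and 0.045 m and distance between peg_tip and cup_mid below 0.055 m and angle between cup_mid's own z axis and vertical below 0.6 rad and linear speed of each of red_jar, blue_jar, step_offcut, notch_offcut, cup below 0.02 m/s); the robot touches nothing.
It fails at once if the architectural model was moved more than 15 mm or tipped (distance of model_mid from where it was at the start of the episode above 0.015 m or angle between model_mid's own z axis and vertical above 0.2 rad).
It also fails if it takes over 134 s, if anything falls off the work surface, if the arm or the gripper's body presses on something with over 40 N, if the wrist force passes 120 N, or if a joint passes its speed limit or range.

## Working session

There is one attempt and no reset: what is moved stays moved. The work goes in short steps, Python scripts to look and compute and a tool call to move; the robot and the scene stay as the last step left them, time stands still between calls to the robot, and variables do not carry over. Pictures are saved under pics/ and viewed, about 12 in all and at most 16, crops included, and the job is handed in when it is done.

Besides the shell and the picture viewer there is one more tool, called after "Emit:" as name(argument=value, ...), one argument or row to a line, values as JSON. send_rows: Moves the arm, as the interface text tells. Its arguments: {"type":"object","properties":{"increments":{"type":"array","items":{"type":"array"}},"squeeze":{"type":"number"}},"required":["increments"]}

```bash
mkdir -p pics; ls; python3 - <<'E'
from plant import ctrl
import cv2,numpy as np
print(ctrl.get_state())
for n in ["scene","side","wrist"]:
    c=ctrl.capture(n); cv2.imwrite(f"pics/{n}0.png",c["pixels"]); np.savez(f"pics/{n}0.npz",**{k:np.array(v) for k,v in c.items()})
    print(n,c["mtx"],c["eye"],c["attitude"])
E
```

```text
pics
{'clock': 0.0, 'joint_positions': array([-1.39209868e+00,  1.59030336e-01,  1.59825637e+00, -3.68371387e-05,
        1.38620252e+00, -2.10094220e-01]), 'joint_velocities': array([ 0.00157871,  0.00072332,  0.00047527, -0.0017783 , -0.00065893,
        0.00047239]), 'joint_torque': array([-8.09172616e-04, -3.96003878e+01, -3.31431913e+01, -3.88304215e-04,
        8.20917747e-03, -1.83227598e-05]), 'tool_pos': array([ 0.21782757, -0.53148211,  0.23031533]), 'orientation': array([-6.68384294e-04,  8.30384180e-01, -5.57190464e-01, -6.72930099e-04]), 'ft_force': array([ 0.1429396 , -0.03457764,  0.46062725]), 'moment': array([ 0.02528796,  0.01075464, -0.03429915]), 'finger_gap': 0.08525223292420227}
scene [[551.1126085    0.         326.27674175]
 [  0.         551.1126085  235.54132227]
 [  0.           0.           1.        ]] [1.14305714 0.72881778 1.03338013] [-0.12934389  0.29388307  0.87758318 -0.3560206 ]
side [[489.09770262   0.         320.41447012]
 [  0.         489.09770262 243.49617613]
 [  0.           0.           1.        ]] [0.42696299 0.67381662 0.80362201] [ 0.03420166 -0.07133456  0.92527595 -0.3709529 ]
wrist [[371.64829954   0.         316.58948098]
 [  0.         371.64829954 234.9843233 ]
 [  0.           0.           1.        ]] [ 0.28087082 -0.50604611  0.37262266] [ 0.11228938  0.82293712 -0.55167753 -0.07627254]
```

View pics/scene0.png

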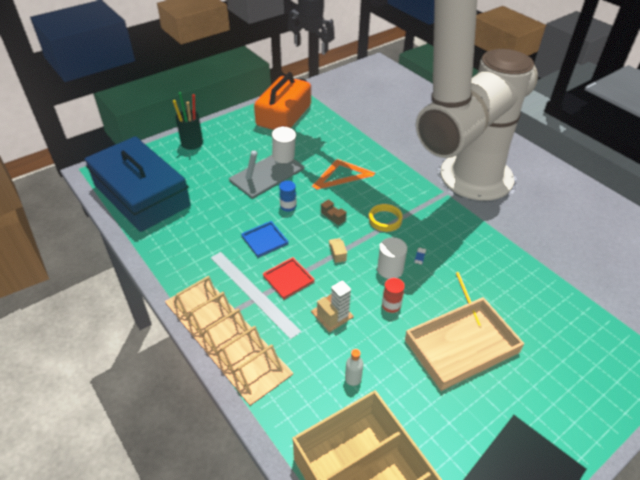

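View pics/side0.png

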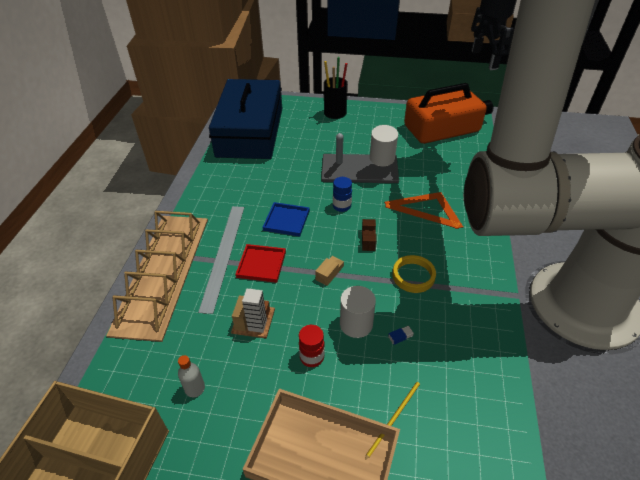

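The scene view shows the red jar (393,296), blue jar (288,196), cup (391,258), light offcut (338,250), dark offcut (333,212), model (335,307), free peg tip (252,155) and box (463,342). The side view shows the same objects at (312,346), (342,194), (357,311), (329,270), (369,235), (254,312), (339,136) and (322,445).

```bash
cat > h.py <<'E'
import numpy as np, cv2
from scipy.spatial.transform import Rotation as R
def rot(q): return R.from_quat(np.roll(q,-1))
def load(f): return dict(np.load(f))
def snap(ctrl,name,f):
    c=ctrl.capture(name); cv2.imwrite(f"pics/{f}.png",c["pixels"]); c={k:np.array(v) for k,v in c.items()}
    c["fish"]=np.array(name=="wrist"); np.savez(f"pics/{f}.npz",**c); return c
def ray(c,p,fish=False):
    K=c["mtx"]; d=np.array([(p[0]-K[0,2])/K[0,0],(p[1]-K[1,2])/K[1,1]])
    if fish:
        r=np.linalg.norm(d)+1e-12; v=np.r_[d/r*np.sin(r),np.cos(r)]
    else: v=np.r_[d,1]
    v=rot(c["attitude"]).apply(v); return v/np.linalg.norm(v)
def plane(c,p,z,fish=False):
    v=ray(c,p,fish); return c["eye"]+v*(z-c["eye"][2])/v[2]
def tri(obs):
    A=np.zeros((3,3));b=np.zeros(3);L=[]
    for c,p,f in obs:
        v=ray(c,p,f);M=np.eye(3)-np.outer(v,v);A+=M;b+=M@c["eye"];L.append(M)
    X=np.linalg.solve(A,b); return X,[np.linalg.norm(M@(X-o[0]["eye"]))*1000 for M,o in zip(L,obs)]
def proj(c,X,fish=False):
    v=rot(c["attitude"]).inv().apply(np.asarray(X)-c["eye"])
    if fish:
        t=np.arctan2(np.hypot(v[0],v[1]),v[2]); d=v[:2]/np.hypot(v[0],v[1])*t
    else: d=v[:2]/v[2]
    return d*np.diag(c["mtx"])[:2]+c["mtx"][:2,2]
def masks(c):
    h,s,v=cv2.split(cv2.cvtColor(c["pixels"],cv2.COLOR_BGR2HSV))
    return {"red":((h<6)|(h>173))&(s>150)&(v>60),"blue":(h>105)&(h<128)&(s>130)&(v>60),
     "wood":(h>8)&(h<28)&(s>60)&(v>90),"dark":(h<20)&(s>80)&(v<110)&(v>15),"white":(s<45)&(v>120)}
def comps(m,amin=60):
    n,l,st,ce=cv2.connectedComponentsWithStats(m.astype(np.uint8))
    return [(st[i],ce[i],l==i) for i in range(1,n) if st[i,4]>=amin]
E
python3 - <<'E'
from h import *
for n in ["scene","side"]:
    c=load(f"pics/{n}0.npz")
    for k,m in masks(c).items():
        for st,ce,_ in comps(m):
            P=plane(c,ce,0.02)
            if 0.15<P[0]<0.95 and abs(P[1])<.7 and st[4]<9000: print(n,k,st,ce.round(1),P.round(3)[:2])
a=load("pics/scene0.npz")["pixels"][100:400,180:540]
b=load("pics/side0.npz")["pixels"][120:480,180:480]
cv2.imwrite("pics/cropA.png",cv2.resize(a,None,fx=2,fy=2,interpolation=2))
cv2.imwrite("pics/cropB.png",cv2.resize(b,(500,600),interpolation=2))
E
```

```text
scene red [ 264  259   49   39 1055] [287.9 277.5] [0.683 0.006]
scene red [385 278  19  24 320] [394.2 288.5] [0.501 0.184]
scene blue [  85  140   50   57 1184] [110.7 166. ] [ 0.856 -0.649]
scene blue [280 181  15  20 224] [286.9 189.8] [ 0.502 -0.26 ]
scene blue [243 223  44  33 837] [264.4 238.9] [ 0.658 -0.136]
scene wood [ 254   75   57   55 2107] [282.5 103.5] [ 0.263 -0.633]
scene wood [312 160  63  30 674] [341.  174.8] [ 0.339 -0.222]
scene wood [369 204  34  27 442] [385.  217.7] [ 0.356 -0.011]
scene wood [327 207  18  10 112] [335.4 211.9] [ 0.449 -0.107]
scene wood [330 239  17  23 271] [338.  249.5] [0.529 0.005]
scene wood [ 406  273  117  117 6226] [462.7 342. ] [0.482 0.384]
scene wood [ 166  277  126  128 6706] [228.9 340.3] [0.886 0.076]
scene wood [312 295  41  36 613] [328.2 313.6] [0.67  0.148]
scene wood [351 349   9  12  85] [355.1 354.3] [0.689 0.267]
scene wood [ 293  391  148   89 8177] [360.5 446.4] [0.809 0.427]
scene white [ 230  127   66   69 1651] [268.4 161.3] [ 0.474 -0.398]
scene white [281 201  15   7  83] [287.8 204. ] [ 0.534 -0.209]
scene whit
[... 2334 characters left out ...]
[0.666 0.172]
side dark [299 334  25  24 296] [310.8 348.9] [0.528 0.202]
side dark [300 357  23  10  69] [310.7 363.3] [0.523 0.231]
side dark [   0  384  151   96 7198] [ 69.9 435. ] [0.887 0.419]
side dark [ 248  393  148   87 1851] [328.6 423.3] [0.476 0.336]
side dark [ 118  410   50   70 1526] [145.  449.8] [0.757 0.423]
side dark [244 470  24  10 105] [253.2 475.8] [0.577 0.435]
side white [372 125  26  17 359] [384.6 133.1] [ 0.442 -0.518]
side white [ 199  207   45  106 1404] [220.9 261.3] [0.756 0.018]
side white [341 287  10  22 123] [345.1 296.9] [0.481 0.074]
side white [242 289  20  15 221] [252.  295.6] [0.667 0.099]
side white [184 365  13  14 122] [190.8 372.3] [0.731 0.281]
```

View pics/cropA.png

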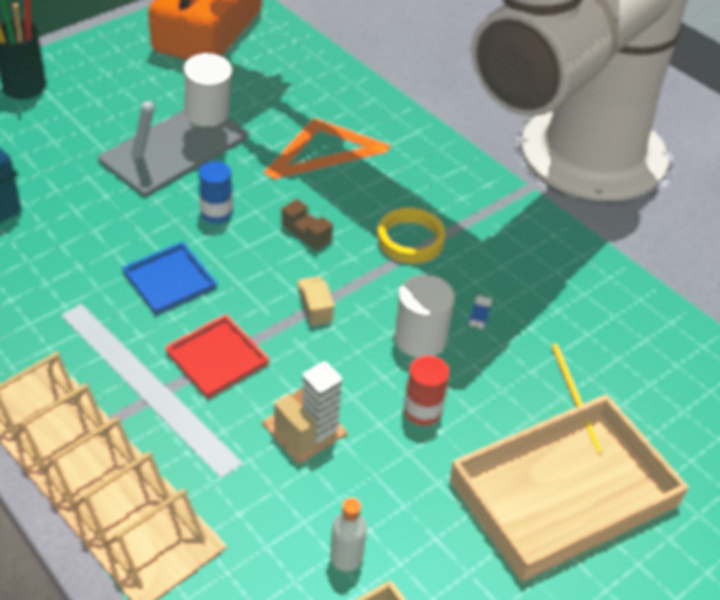

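View pics/wrist0.png

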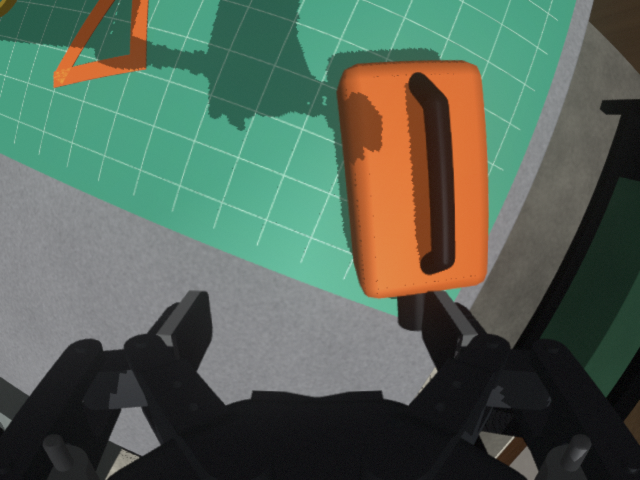

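Crop A confirms the layout: peg tip about (254,152) full-frame, a pencil crossing the box's far-right wall, and the model near the red jar. The wrist view shows the orange toolbox under the tool, with the camera looking down on the tool's -y side.

```bash
python3 - <<'E'
from h import *
a=load("pics/scene0.npz");b=load("pics/side0.npz")
for n,p,q in [("red",(393.5,295.5),(311.5,346)),("blue",(288,196),(342.5,194)),("cup",(392.5,258.5),(357.5,311.5)),("peg",(254,152),(339.5,134)),
 ("rtray",(287.9,277.5),(260.5,262.8)),("btray",(264.4,238.9),(286,218.2)),("step",(338,250.5),(328.6,270)),("notch",(333.5,212),(368.5,235))]:
    X,e=tri([(a,p,0),(b,q,0)]); print(n,X.round(4),np.round(e,1))
for p in [(406.5,332.5),(483,300),(522.5,345),(442.5,380)]: print("box",plane(a,p,.035).round(3))
for p in [(312,310),(352,317),(330,332)]: print("model",plane(a,p,.005).round(3))
E
```

```text
red [0.526  0.2061 0.0362] [0.4 0.4]
blue [ 0.524  -0.2222  0.0347] [0.1 0.1]
cup [0.4518 0.1204 0.0388] [1. 1.]
peg [ 0.549  -0.3436  0.1212] [0.6 0.6]
rtray [ 0.6758 -0.0043  0.0043] [0.7 0.7]
btray [ 0.6498 -0.1498  0.0042] [0.6 0.6]
step [5.251e-01 4.000e-04 1.000e-02] [0.5 0.5]
notch [ 0.4501 -0.1138  0.0147] [0.6 0.6]
box [0.572 0.298 0.035]
box [0.369 0.338 0.035]
box [0.394 0.471 0.035]
box [0.592 0.427 0.035]
model [0.687 0.109 0.005]
model [0.625 0.18  0.005]
model [0.691 0.182 0.005]
```

View pics/cropB.png

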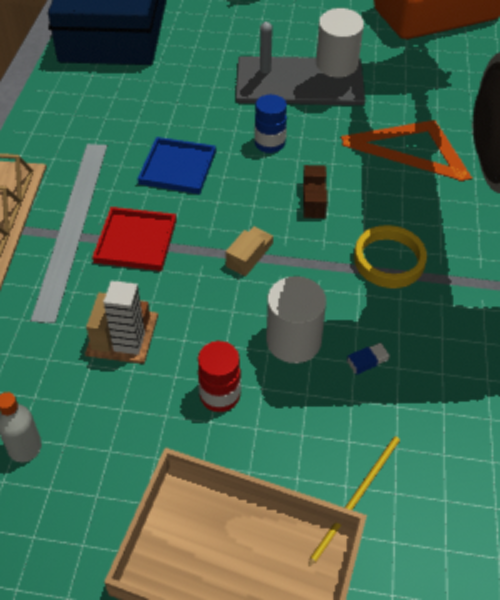

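Crop B agrees: the pencil lies over the box's near corner, and there is clear space around the blue jar and the offcuts. Two-view heights match the given sizes (jars 36 and 35 mm, cup 39, trays 4, peg tip 121, box 203x135). Next move is to turn the jaws to world x and look from above the blue jar and notch block.

Emit:
send_rows(
  increments=[
    [[0,0,-0.169],[0,0,-20],0],
    [[0,0,-0.169],[0,0,-20],0],
    [[0,0,-0.169],[0,0,-20],0],
    [[0,0,-0.169],[0,0,-20],0],
    [[0,0,-0.169],[0,0,0],0],
    [[0,0,-0.169],[0,0,0],0],
    [[0,0,-0.169],[0,0,0],0],
    [[0,0,0],[28,-33,0],0],
    [[0,0,0],[28,-33,0],0],
    [[0,0,0],[28,-33,0],0],
    [[0,0,0],[28,-33,0],0],
    [[0,0,0],[28,-33,0],0],
    [[0,0,0],[28,-33,0],0],
    [[0,0,0],[28,-33,0],0],
    [[0,0,0],[28,-33,0],0],
    [[0,0,0],[28,-33,0],0],
    [[0,0,0],[28,-33,0],0],
  ],
  squeeze=30,
)

```text
clock: 2.28
tool_pos: [0.4983, -0.2005, 0.311]
orientation: [-0.0, 1.0, 0.0, -0.0]
ft_force: [-0.1, 0.7, -0.1]
finger_gap: 0.0855
```

```bash
python3 - <<'E'
from h import *
from plant import ctrl
s=ctrl.get_state(); print(s["clock"],s["tool_pos"],s["orientation"],s["joint_positions"])
c=snap(ctrl,"wrist","w1"); print(c["eye"])
for n,X in dict(blue=(.524,-.222,.075),peg=(.549,-.3436,.125),notch=(.45,-.114,.02),step=(.525,0,.015),bt=(.65,-.15,.004)).items(): print(n,proj(c,X,True).round(0))
E
```

```text
2.275 [ 0.4982643  -0.20050103  0.31099301] [-1.07437861e-04  9.99999859e-01  4.87920032e-04 -1.80052438e-04] [-6.07691796e-01  1.74766259e-02  1.59105191e+00 -2.94289981e-05
  1.53348243e+00 -6.08666532e-01]
[ 0.49823702 -0.13252366  0.45320537]
blue [341. 220.]
peg [365. 346.]
notch [275. 118.]
step [340.  25.]
bt [439. 152.]
```

View pics/w1.png

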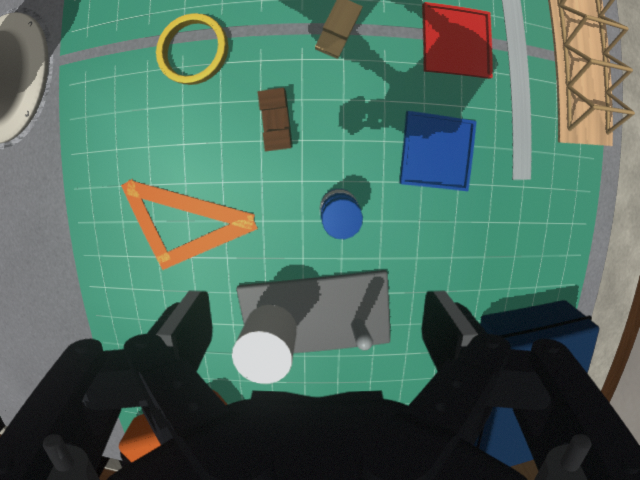

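The wrist view shows the blue lid (342,216), notch block centre (275,119) nearly along world y, step block (339,27), blue tray (438,151), red tray (458,40), peg tip (364,342), and the stand's top edge from (238,289) to (387,271). Predicted pixels agree within about 4 px.

```bash
cat >> h.py <<'E'
def rect(c,m,z,fish=True):
    k=max(cv2.findContours(m.astype(np.uint8),0,1)[0],key=cv2.contourArea)
    P=np.array([plane(c,p[0],z,fish)[:2] for p in k])*1000
    (x,y),(w,h),a=cv2.minAreaRect(P.astype(np.float32))
    if w<h: w,h,a=h,w,a+90
    return np.round([x,y,w,h,(a+90)%180-90],1)
E
python3 - <<'E'
from h import *
c=load("pics/w1.npz"); hsv=cv2.cvtColor(c["pixels"],cv2.COLOR_BGR2HSV);h,s,v=cv2.split(hsv)
print(hsv[105,275],hsv[25,340],hsv[20,350],hsv[216,342],hsv[150,438])
def near(m,x,y):
    return min(comps(m,100),key=lambda t:np.hypot(*(t[1]-(x,y))))[2]
bl=(h>105)&(h<130)&(s>150)&(v>30)
print("blue lid",rect(c,near(bl,342,216),.075)); print("btray",rect(c,near(bl,438,150),.012))
rd=((h<8)|(h>172))&(s>150); print("rtray",rect(c,near(rd,458,40),.012))
dk=(h<20)&(s>90)&(v>20)&(v<140); dk[:, :230]=0
print("notch",rect(c,near(dk,275,119),.032))
wd=(h>8)&(h<30)&(s>60); wd[:,:300]=0; wd[:,380:]=0
print("step",rect(c,near(wd,340,30),.024))
print("tip",plane(c,(364,342),.12,True).round(4),tri([(c,(364,342),True),(load("pics/scene0.npz"),(254,152),0),(load("pics/side0.npz"),(339.5,134),0)]))
p,q=[plane(c,x,.012,True) for x in [(238,289),(387,271)]]; print("stand",p,q,np.degrees(np.arctan2(*(q-p)[1::-1])))
a=load("pics/scene0.npz"); print("pencil",[plane(a,x,z).round(3) for x,z in [((480,326),.02),((458,272),.003)]])
E
```

```text
[ 14 119  90] [ 19  98 114] [ 20 103 109] [109 177 167] [109 191 155]
blue lid [ 523.8 -219.9   43.    42.1   -7.3]
btray [ 647.1 -149.3   90.3   88.9   -4.1]
rtray [672.3  -5.3  91.3  90.3   0. ]
notch [ 450.4 -114.9   68.2   29.9  -83.5]
step [522.1  -4.3  71.8  30.9  65.3]
tip [ 0.5481 -0.3421  0.12  ] (array([ 0.5487415 , -0.34236503,  0.12148533]), [np.float64(1.2750986799104336), np.float64(0.8220511532071211), np.float64(0.9651134436686025)])
stand [ 0.39484194 -0.32963068  0.012     ] [ 0.58874615 -0.30362325  0.012     ] 7.639213252554227
pencil [array([0.419, 0.378, 0.02 ]), array([0.327, 0.23 , 0.003])]
```

Emit:
send_rows(
  increments=[
    [[0,0,0],[25.5,20.5,36],0],
    [[0,0,0],[0,0,50],0],
    [[0,0,0],[0,0,50],0],
    [[0,0,0],[0,0,50],0],
    [[0,0,0],[0,0,50],0],
    [[0,0,0],[0,0,30],0],
    [[0,0,0],[0,0,10],0],
    [[0,0,0],[0,0,0],255],
    [[0,0,0],[0,0,0],255],
    [[0,0,0],[0,0,0],255],
    [[0,0,0],[0,0,0],255],
    [[0,0,0],[0,0,0],255],
    [[0,0,0],[0,0,-20],255],
    [[0,0,0],[0,0,-20],255],
  ],
  squeeze=35,
)

```text
clock: 4.08
tool_pos: [0.523, -0.2222, 0.0766]
orientation: [-0.0, 1.0, 0.001, -0.0]
ft_force: [-0.2, -0.3, -0.8]
finger_gap: 0.0445
```

Emit:
send_rows(
  increments=[
    [[0,0,0],[31,-18,0],255],
    [[0,0,0],[31,-18,0],255],
    [[0,0,0],[31,-18,0],255],
    [[0,0,0],[31,-18,0],255],
    [[0,0,0],[0,0,0],255],
    [[0,0,0],[0,0,15],255],
    [[0,0,0],[0,0,15],255],
    [[0,0,0],[0,0,4],255],
    [[0,0,0],[0,0,2],255],
    [[0,0,0],[0,0,0],255],
  ],
)

```text
clock: 5.32
tool_pos: [0.645, -0.1503, 0.041]
orientation: [-0.001, 1.0, 0.0, -0.003]
ft_force: [-10.3, 2.8, 18.2]
finger_gap: 0.0446
```

Emit:
send_rows(
  increments=[
    [[0,0,0],[0,0,-1],255],
    [[0,0,0],[0,0,0],0],
    [[0,0,0],[0,0,0],0],
    [[0,0,0],[0,0,0],0],
    [[0,0,0],[0,0,-30],0],
    [[0,0,0],[0,0,-50],0],
    [[0,0,0],[0,0,-50],0],
    [[0,0,0],[-49,-9,0],0],
    [[0,0,0],[-49,-9,0],0],
    [[0,0,0],[-49,-9,0],0],
    [[0,0,0],[-49,-9,0],0],
    [[0,0,-0.113],[0,0,0],0],
    [[0,0,0],[0,0,0],0],
  ],
)

```text
clock: 6.95
tool_pos: [0.4508, -0.1144, 0.1704]
orientation: [0.0, 0.998, 0.056, 0.0]
ft_force: [0.6, 0.6, 0.6]
finger_gap: 0.0854
```

```bash
cat > look.py <<'E'
from h import *
from plant import ctrl
def near(m,x,y): return min(comps(m,60),key=lambda t:np.hypot(*(t[1]-(x,y))))[2]
def look(f):
    c=snap(ctrl,"wrist",f); s=ctrl.get_state(); print(s["clock"],s["tool_pos"].round(4),"phi",np.degrees(np.arctan2(*rot(s["orientation"]).apply([1,0,0])[1::-1])).round(2))
    return c,cv2.split(cv2.cvtColor(c["pixels"],cv2.COLOR_BGR2HSV)),s
def err(s,X):  # tool-frame mm to go
    return (rot(s["orientation"]).inv().apply(np.asarray(X)-s["tool_pos"])*1000).round(1)
E
python3 - <<'E'
from look import *
c,(h,s,v),st=look("w2")
b=(h>105)&(h<130)&(s>150)&(v>30)
p=proj(c,(.648,-.15,.079),True);print(p)
for t in comps(b,200): print(t[0],rect(c,t[2],.079))
p=proj(c,(.4504,-.115,.032),True);print(p)
dk=(h<20)&(s>90)&(v>20)&(v<150)
m=near(dk,*p); print("notch",rect(c,m,.032)); print("err",err(st,(.4504,-.1149,.004)))
wd=(h>10)&(h<30)&(s>60)&(v>60);p=proj(c,(.523,-.003,.024),True);print("step",p,rect(c,near(wd,*p),.024))
E
```

```text
7.0 [ 0.4514 -0.1146  0.1706] phi 6.41
[550.98375951 306.04617849]
[ 461  222  108  104 7075] [ 614.9 -128.8  103.    74.    -4.4]
[501 436  34  37 436] [ 692.  -334.7   79.9   31.   -50.5]
[315.93654916 222.78756648]
notch [ 448.5 -102.4   44.9   28.8  -82.7]
err [-1.100e+00  1.000e-01  1.666e+02]
step [424.15224889  93.4498516 ] [521.9  -3.   70.5  33.9  64.8]
```

View pics/w2.png

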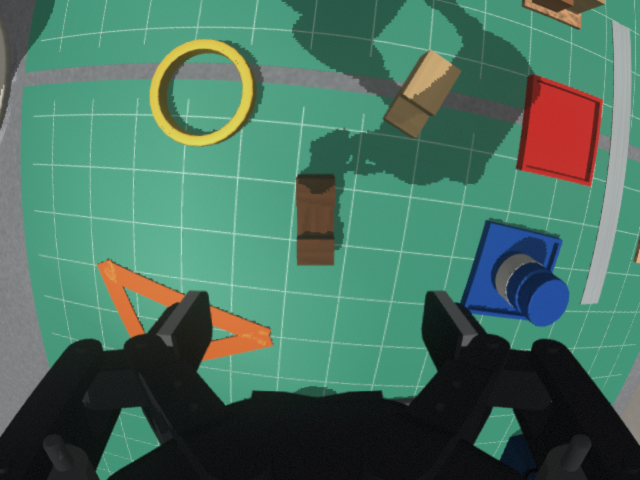

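The blue jar stands upright in its tray with its lid near (547,300). The notch block is centred between the jaws at (316,220). The step block's low end faces -y, around (405,112).

Emit:
send_rows(
  increments=[
    [[0,0,0],[-1,0,50],0],
    [[0,0,0],[0,0,50],0],
    [[0,0,0],[0,0,40],0],
    [[0,0,0],[0,0,18],0],
    [[0,0,0],[0,0,7],0],
    [[0,0,0],[0,0,0],255],
    [[0,0,0],[0,0,0],255],
    [[0,0,0],[0,0,0],255],
    [[0,0,0],[0,0,0],255],
    [[0,0,0],[0,0,0],255],
    [[0,0,0],[0,0,0],255],
  ],
  squeeze=35,
)

```text
clock: 8.38
tool_pos: [0.451, -0.1149, 0.0063]
orientation: [0.001, 0.998, 0.057, 0.001]
ft_force: [-0.1, 0.3, 6.3]
finger_gap: 0.029
```

Emit:
send_rows(
  increments=[
    [[0,0,0],[0,0,-30],255],
    [[0,0,0],[0,0,-50],255],
    [[0,0,0],[0,0,-60],255],
    [[0,0,0],[14.5,-47,0],255],
    [[0,0,0],[14.5,-47,0],255],
    [[0,0,0],[14.5,-47,0],255],
    [[0,0,0],[14.5,-47,0],255],
    [[0,0,0],[14.5,-47,0],255],
    [[0,0,0],[14.5,-47,0],255],
    [[0,0,0],[14.5,-47,0],255],
    [[0,0,0],[14.5,-47,0],255],
    [[0,0,0],[14.5,-47,0],255],
    [[0,0,0],[14.5,-47,0],255],
    [[0,0,0.16],[0,0,0],255],
    [[0,0,0.16],[0,0,0],255],
    [[0,0,0],[0,0,0],255],
  ],
)

```text
clock: 10.38
tool_pos: [0.5402, 0.369, 0.1447]
orientation: [0.0, 0.995, -0.102, -0.0]
ft_force: [-0.2, -0.2, -1.2]
finger_gap: 0.0292
```

```bash
python3 - <<'E'
from look import *
c,(h,s,v),st=look("w3"); print(st["finger_gap"],st["ft_force"].round(1))
for x,y in [(1,1),(1,-1),(-1,-1),(-1,1)]:
    a=np.radians(-12);X=(.482+np.cos(a)*.105*x-np.sin(a)*.07*y,.3835+np.sin(a)*.105*x+np.cos(a)*.07*y,.035);print(np.round(X,3),proj(c,X,True).round(0))
E
```

```text
10.425 [0.5403 0.3688 0.1448] phi -11.63
0.02897848162635002 [-0.  -0.5 -0.9]
[0.599 0.43  0.035] [384. 129.]
[0.57  0.293 0.035] [375. 317.]
[0.365 0.337 0.035] [120. 309.]
[0.394 0.474 0.035] [ 99. 139.]
```

View pics/w3.png

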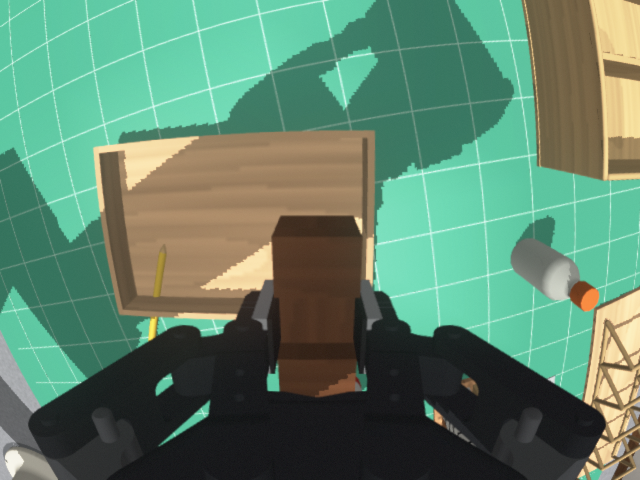

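The notch block is held between the pads. The box rim corners are at (95,148), (375,131), (369,315) and (120,315), so the box centre is about (0.478,0.380), with the pencil tip at (163,250). I shift 8 mm inward and lower.

Emit:
send_rows(
  increments=[
    [[0,0,0],[-8,0,40],255],
    [[0,0,0],[0,0,40],255],
    [[0,0,0],[0,0,30],255],
    [[0,0,0],[0,0,15],255],
    [[0,0,0],[0,0,6],255],
    [[0,0,0],[0,0,2],255],
    [[0,0,0],[0,0,0],255],
  ],
)

```text
clock: 11.3
tool_pos: [0.5337, 0.371, 0.0136]
orientation: [-0.001, 0.995, -0.103, 0.001]
ft_force: [-1.3, -0.9, -1.2]
finger_gap: 0.0288
```

Emit:
send_rows(
  increments=[
    [[0,0,0],[0,0,1.5],255],
    [[0,0,0],[0,0,0],130],
    [[0,0,0],[0,0,0],130],
    [[0,0,0],[0,0,0],130],
    [[0,0,0],[0,0,-30],130],
    [[0,0,0],[0,0,-60],130],
    [[0,0,0],[0,0,-60],0],
    [[0,0,0],[8,45.7,0],0],
    [[0,0,0],[8,45.7,0],0],
    [[0,0,0],[8,45.7,0],0],
    [[0,0,0],[8,45.7,0],0],
    [[0,0,0],[8,45.7,0],0],
    [[0,0,0],[8,45.7,0],0],
    [[0,0,0],[8,45.7,0],0],
    [[0,0,0],[8,45.7,0],0],
    [[0,0,0.117],[0,0,0],0],
    [[0,0,0.117],[0,0,0],0],
    [[0,0,0],[0,0,0],0],
  ],
)

```text
clock: 13.55
tool_pos: [0.5207, -0.0005, 0.1609]
orientation: [-0.0, 0.976, -0.218, 0.0]
ft_force: [-0.3, 0.4, 0.4]
finger_gap: 0.0854
```

```bash
python3 - <<'E'
from look import *
c,(h,s,v),st=look("w4")
wd=(h>10)&(h<30)&(s>60)&(v>60);p=proj(c,(.523,-.003,.024),True)
m=near(wd,*p);print("step",p,rect(c,m,.03),rect(c,m,.016)); print(err(st,(.524,.002,.005)))
E
```

```text
13.6 [ 5.207e-01 -4.000e-04  1.609e-01] phi -25.08
step [320.71927059 224.13223634] [524.5   0.9  63.3  29.7  65.7] [523.2  -2.2  66.5  31.3  65.7]
[  2.   -3.5 155.9]
```

View pics/w4.png

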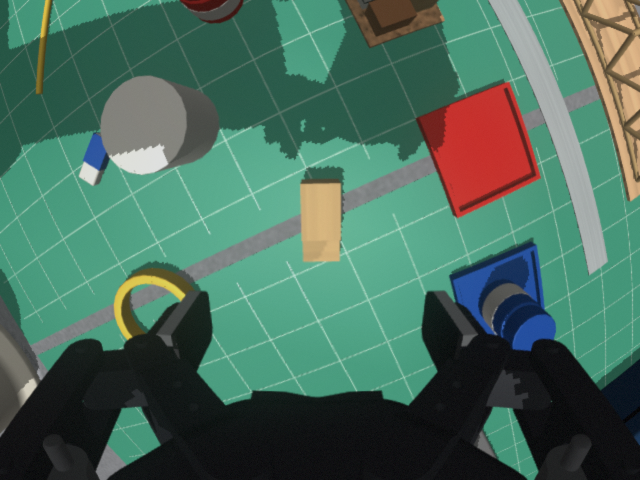

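The step block is centred at (321,222), with its low end towards the bottom of the image, (321,250). The blue jar is still upright at (525,325).

Emit:
send_rows(
  increments=[
    [[0,0,0],[2,-3.5,50],0],
    [[0,0,0],[0,0,50],0],
    [[0,0,0],[0,0,35],0],
    [[0,0,0],[0,0,14],0],
    [[0,0,0],[0,0,5],0],
    [[0,0,0],[0,0,0],255],
    [[0,0,0],[0,0,0],255],
    [[0,0,0],[0,0,0],255],
    [[0,0,0],[0,0,0],255],
    [[0,0,0],[0,0,0],255],
    [[0,0,0],[0,0,0],255],
  ],
  squeeze=35,
)

```text
clock: 14.98
tool_pos: [0.525, 0.0018, 0.0079]
orientation: [0.0, 0.976, -0.218, 0.001]
ft_force: [-0.3, 0.6, 5.6]
finger_gap: 0.0292
```

Emit:
send_rows(
  increments=[
    [[0,0,0],[0,0,-30],255],
    [[0,0,0],[0,0,-50],255],
    [[0,0,-0.117],[0,0,-60],255],
    [[0,0,-0.117],[0,0,0],255],
    [[0,0,0],[-16.4,-45.4,0],255],
    [[0,0,0],[-16.4,-45.4,0],255],
    [[0,0,0],[-16.4,-45.4,0],255],
    [[0,0,0],[-16.4,-45.4,0],255],
    [[0,0,0],[-16.4,-45.4,0],255],
    [[0,0,0],[-16.4,-45.4,0],255],
    [[0,0,0],[-16.4,-45.4,0],255],
    [[0,0,0],[-16.4,-45.4,0],255],
    [[0,0,0],[0,0,0],255],
    [[0,0,0],[0,0,0],255],
  ],
)

```text
clock: 16.73
tool_pos: [0.4695, 0.3839, 0.1463]
orientation: [0.001, 0.995, -0.103, -0.0]
ft_force: [0.1, 0.2, -0.6]
finger_gap: 0.0292
```

```bash
python3 - <<'E'
from look import *
c,(h,s,v),st=look("w5"); print(st["finger_gap"],st["ft_force"].round(1))
E
```

```text
16.775 [0.4698 0.3835 0.1464] phi -11.84
0.02923729712528266 [ 0.  -0.6 -0.8]
```

View pics/w5.png

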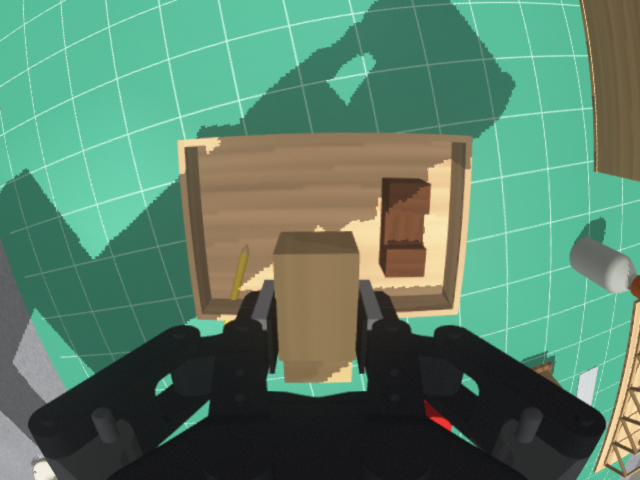

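The notch block rests in the box at (405,228), and the step block hangs over free floor to the right of the pencil tip (245,250). I lower it here.

Emit:
send_rows(
  increments=[
    [[0,0,0],[0,0,40],255],
    [[0,0,0],[0,0,40],255],
    [[0,0,0],[0,0,30],255],
    [[0,0,0],[0,0,15],255],
    [[0,0,0],[0,0,6],255],
    [[0,0,0],[0,0,2],255],
    [[0,0,0],[0,0,0],255],
    [[0,0,0],[0,0,0],140],
    [[0,0,0],[0,0,0],140],
    [[0,0,0],[0,0,0],140],
    [[0,0,0],[0,0,-30],140],
    [[0,0,0],[0,0,-60],140],
    [[0,0,0],[0,0,-60],0],
  ],
)

```text
clock: 18.4
tool_pos: [0.4694, 0.3841, 0.1651]
orientation: [0.0, 0.995, -0.103, -0.0]
ft_force: [0.3, 0.1, -0.4]
finger_gap: 0.0555
```

Emit:
send_rows(
  increments=[
    [[0,0,0],[23,40.7,0],0],
    [[0,0,0],[23,40.7,0],0],
    [[0,0,0],[23,40.7,0],0],
    [[0,0,0],[23,40.7,0],0],
    [[0,0,0.165],[0,0,-10],0],
    [[0,0,0.165],[0,0,-10],0],
    [[0,0,0.165],[0,0,-10],0],
    [[0,0,0.165],[0,0,0],0],
    [[0,0,0.165],[0,0,0],0],
    [[0,0,0.165],[0,0,0],0],
    [[0,0,0.165],[0,0,0],0],
    [[0,0,0],[0,0,0],0],
  ],
)

```text
clock: 19.9
tool_pos: [0.5265, 0.2062, 0.1938]
orientation: [0.0, 0.778, -0.628, -0.0]
ft_force: [0.7, 0.6, -0.4]
finger_gap: 0.0856
```

```bash
python3 - <<'E'
from look import *
c,(h,s,v),st=look("w6")
rd=((h<8)|(h>172))&(s>150)&(v>40)
for t in comps(rd,150): print(t[0],t[1].round(0),rect(c,t[2],.075),rect(c,t[2],.012))
print(proj(c,(.526,.206,.075),True),proj(c,(.674,-.005,.012),True)); print(err(st,(.526,.206,.035)))
E
```

```text
19.95 [0.5265 0.2062 0.1938] phi -77.8
[ 510   60   83  111 6106] [551. 116.] [657.9  40.3  73.5  72.4 -90. ] [673.5  -3.2  91.2  89.9 -90. ]
[ 290  193   58   64 2863] [318. 225.] [529.2 205.2  47.1  41.5  12.2] [513.8 201.5  58.5  51.6  12.2]
[316.46709527 229.14904147] [555.49430318 116.47161602]
[1.000e-01 5.000e-01 1.588e+02]
```

View pics/w6.png

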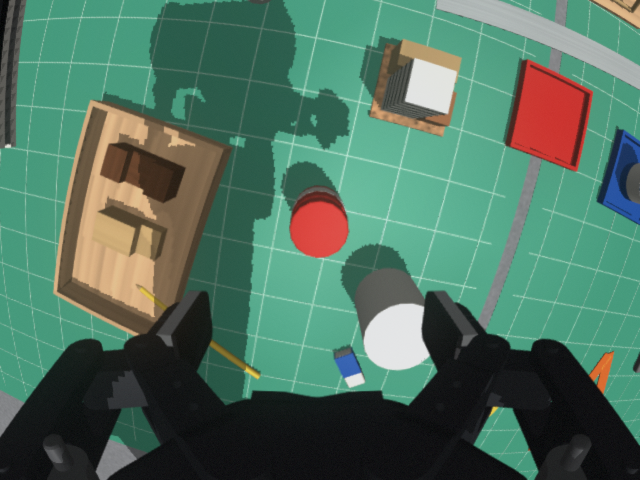

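The lid is at (320,228) between the jaws. Both offcuts lie flat and separate in the box, at (143,172) and (130,232). The model is at (418,88) and the cup at (392,335), both clear of the fingers.

Emit:
send_rows(
  increments=[
    [[0,0,0],[1,0,50],0],
    [[0,0,0],[0,0,50],0],
    [[0,0,0],[0,0,35],0],
    [[0,0,0],[0,0,17],0],
    [[0,0,0],[0,0,6],0],
    [[0,0,0],[0,0,0],255],
    [[0,0,0],[0,0,0],255],
    [[0,0,0],[0,0,0],255],
    [[0,0,0],[0,0,0],255],
    [[0,0,0],[0,0,0],255],
    [[0,0,0],[0,0,0],255],
    [[0,0,0],[0,0,-40],255],
    [[0,0,0],[0,0,-50],255],
    [[0,0,0],[0,0,-40],255],
    [[0,0,0],[0,0,0],255],
  ],
  squeeze=35,
)

```text
clock: 21.82
tool_pos: [0.5295, 0.2057, 0.1702]
orientation: [-0.003, 0.777, -0.629, 0.003]
ft_force: [-0.2, -0.8, -1.1]
finger_gap: 0.0443
```

Emit:
send_rows(
  increments=[
    [[0,0,0],[41.2,4.3,0],255],
    [[0,0,0],[41.2,4.3,0],255],
    [[0,0,0],[41.2,4.3,0],255],
    [[0,0,0],[41.2,4.3,0],255],
    [[0,0,0],[41.2,4.3,0],255],
    [[0,0,0],[10.3,-40,0],255],
    [[0,0,0],[10.3,-40,0],255],
    [[0,0,0],[10.3,-40,0],255],
    [[0,0,0],[0,0,30],255],
    [[0,0,0],[0,0,30],255],
    [[0,0,0],[0,0,30],255],
    [[0,0,0],[0,0,0],255],
    [[0,0,0],[0,0,0],255],
  ],
)

```text
clock: 23.45
tool_pos: [0.6727, -0.006, 0.0762]
orientation: [-0.0, 0.777, -0.629, 0.0]
ft_force: [0.8, -0.2, -1.2]
finger_gap: 0.0443
```

Emit:
send_rows(
  increments=[
    [[0,0,0],[0,0,20],255],
    [[0,0,0],[0,0,12],255],
    [[0,0,0],[0,0,3],255],
    [[0,0,0],[0,0,1],255],
    [[0,0,0],[0,0,0],255],
    [[0,0,0],[0,0,0],255],
  ],
)

```text
clock: 24.2
tool_pos: [0.6727, -0.0063, 0.0415]
orientation: [0.0, 0.777, -0.629, 0.0]
ft_force: [-5.5, 0.6, 9.2]
finger_gap: 0.0449
```

Emit:
send_rows(
  increments=[
    [[0,0,0],[0,0,-1],255],
    [[0,0,0],[0,0,0],0],
    [[0,0,0],[0,0,0],0],
    [[0,0,0],[0,0,0],0],
    [[0,0,0],[0,0,-30],0],
    [[0,0,0],[0,0,-50],0],
    [[0,0,0],[0,0,-60],0],
    [[0,0,0],[-28.3,31.6,0],0],
    [[0,0,0],[-28.3,31.6,0],0],
    [[0,0,0],[-28.3,31.6,0],0],
    [[0,0,0],[-28.3,31.6,0],0],
    [[0,0,0],[-28.3,31.6,0],0],
    [[0,0,0],[-28.3,31.6,0],0],
    [[0,0,0.08],[0,0,0],0],
    [[0,0,0],[0,0,0],0],
    [[0,0,0],[0,0,0],0],
  ],
)

```text
clock: 26.2
tool_pos: [0.452, 0.1204, 0.1809]
orientation: [-0.0, 0.752, -0.659, 0.0]
ft_force: [0.6, -0.1, -0.0]
finger_gap: 0.0858
```

```bash
python3 - <<'E'
from look import *
c,(h,s,v),st=look("w7")
wh=(s<60)&(v>70); p=proj(c,(.452,.12,.08),True);print(p)
for t in comps(wh,300): print(t[0],t[1].round(0),rect(c,t[2],.08))
print(err(st,(.452,.12,.035)))
rd=((h<8)|(h>172))&(s>150)&(v>40)
for t in comps(rd,150): print("red",t[0],t[1].round(0),rect(c,t[2],.079))
print(proj(c,(.674,-.005,.079),True))
E
```

```text
26.25 [0.4521 0.1203 0.1809] phi -82.53
[316.92843628 235.26618612]
[468   0  44  24 440] [486.  12.] [628.   21.9  34.6  14.1  77.2]
[ 421   40   60  258 3659] [454. 167.] [5.086e+02 2.850e+01 1.871e+02 1.910e+01 4.000e-01]
[589  46  35  46 647] [600.  70.] [617.5 -92.   40.7  33.4  32.6]
[ 272  175   95  105 7550] [319. 229.] [455.3 117.8  70.9  64.9 -21.2]
[284 302  25  23 333] [297. 314.] [390.7 126.6  17.2  13.2 -52.6]
[409 319  15  38 336] [416. 339.] [379.9  31.8  33.9  11.2   1.3]
[392 362  22  42 438] [403. 384.] [3.345e+02 3.180e+01 4.400e+01 1.100e+01 2.000e-01]
[  0 382  30  55 840] [ 10. 404.] [176.6 483.4 160.4  38.7 -41.4]
[  96  425   63   55 1714] [123. 450.] [174.  311.2 152.2  44.3 -39.8]
[499 455  39  25 523] [523. 466.] [ 208.3 -157.3   93.    27.4   54.2]
[3.000e-01 1.000e-01 1.459e+02]
red [ 435    0  105   56 3485] [485.  23.] [619.3  16.   93.2  43.7 -71.2]
[521.79392457 -27.9076485 ]
```

View pics/w7.png

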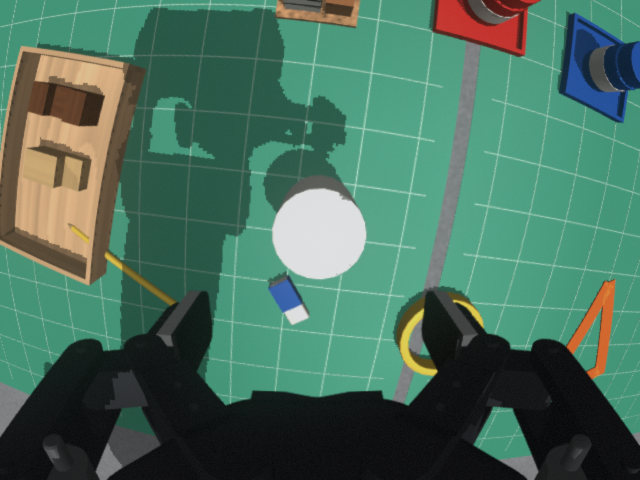

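The cup's top circle is centred at (319,233), about 1.5 mm off the jaw centre, and the red jar stands in its tray at (500,10). I grasp the cup now.

Emit:
send_rows(
  increments=[
    [[0,0,0],[1.5,-1,50],0],
    [[0,0,0],[0,0,45],0],
    [[0,0,0],[0,0,30],0],
    [[0,0,0],[0,0,15],0],
    [[0,0,0],[0,0,6],0],
    [[0,0,0],[0,0,0],0],
    [[0,0,0],[0,0,0],255],
    [[0,0,0],[0,0,0],255],
    [[0,0,0],[0,0,0],255],
    [[0,0,0],[0,0,0],255],
    [[0,0,0],[0,0,0],255],
  ],
  squeeze=25,
)

```text
clock: 27.62
tool_pos: [0.454, 0.1192, 0.0362]
orientation: [-0.001, 0.752, -0.66, 0.001]
ft_force: [-1.4, -1.0, 5.7]
finger_gap: 0.0633
```

Emit:
send_rows(
  increments=[
    [[0,0,0],[0,0,-50],255],
    [[0,0,0],[0,0,-60],255],
    [[0,0,0],[0,0,-60],255],
    [[0,0,0],[48.4,-3.4,0],255],
    [[0,0,0],[48.4,-3.4,0],255],
    [[0,0,0],[48.4,-3.4,0],255],
    [[0,0,0],[48.4,-3.4,0],255],
    [[0,0,0],[48.4,-3.4,0],255],
    [[0,0,0],[48.4,-3.4,0],255],
    [[0,0,0],[48.4,-3.4,0],255],
    [[0,0,0],[48.4,-3.4,0],255],
    [[0,0,0],[48.4,-3.4,0],255],
    [[0,0,0],[48.4,-3.4,0],255],
    [[0,0,0],[0,0,0],255],
    [[0,0,0],[0,0,0],255],
  ],
)

```text
clock: 29.5
tool_pos: [0.5491, -0.3557, 0.2046]
orientation: [-0.0, 0.751, -0.66, -0.0]
ft_force: [0.2, 0.3, -1.6]
finger_gap: 0.0633
```

```bash
python3 - <<'E'
from look import *
st=ctrl.get_state(); print(st["tool_pos"].round(4),st["finger_gap"],st["ft_force"].round(1))
a=snap(ctrl,"scene","s8");b=snap(ctrl,"side","d8")
t=st["tool_pos"]
for c,z in((a,0),(b,0)):
    print(proj(c,(.5487,-.3424,.125)),proj(c,(t[0],t[1],t[2]-.035+.04)))
i=np.hstack([cv2.resize(a["pixels"][80:240,180:360],None,fx=2.2,fy=2.2,interpolation=2),cv2.resize(b["pixels"][70:230,260:440],None,fx=2.2,fy=2.2,interpolation=2)])
cv2.imwrite("pics/p8.png",i);print(i.shape)
E
```

```text
[ 0.5491 -0.3557  0.2046] 0.06331787999420485 [ 0.2  0.3 -1.6]
[254.19210116 150.83265338] [248.89512304 122.16727059]
[339.51896048 133.17174181] [340.74820387  99.07825255]
(352, 792, 3)
```

View pics/p8.png

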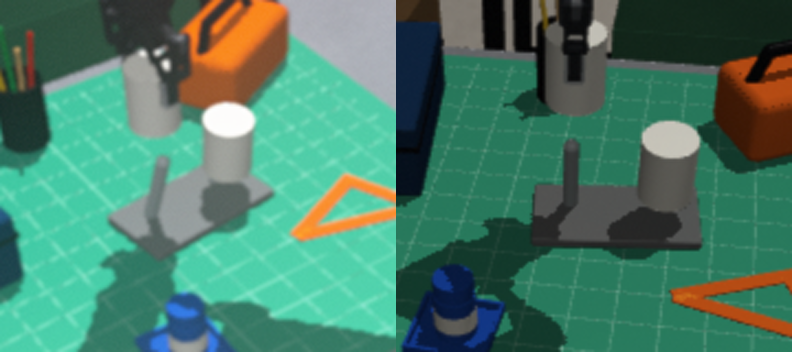

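The cup is held mouth-down above the free peg. Its silhouette is within 1 px of prediction in both views, and the peg tip is at crop (162,160) left and (571,145) right. I lower it in stages.

Emit:
send_rows(
  increments=[
    [[0,0,0],[1,-1,25],255],
    [[0,0,0],[0,0,20],255],
    [[0,0,0],[0,0,15],255],
    [[0,0,0],[0,0,15],255],
    [[0,0,0],[0,0,10],255],
    [[0,0,0],[0,0,10],255],
    [[0,0,0],[0,0,8],255],
    [[0,0,0],[0,0,0],255],
    [[0,0,0],[0,0,0],255],
  ],
)

```text
clock: 30.72
tool_pos: [0.5506, -0.3574, 0.1023]
orientation: [0.0, 0.751, -0.66, 0.0]
ft_force: [-0.6, 0.7, -0.7]
finger_gap: 0.0632
```

Emit:
send_rows(
  increments=[
    [[0,0,0],[0,0,6],255],
    [[0,0,0],[0,0,5],255],
    [[0,0,0],[0,0,3],255],
    [[0,0,0],[0,0,2],255],
    [[0,0,0],[0,0,0],255],
  ],
)

```text
clock: 31.35
tool_pos: [0.5503, -0.3571, 0.0857]
orientation: [0.0, 0.751, -0.66, -0.0]
ft_force: [0.3, -0.1, -1.2]
finger_gap: 0.0631
```

Emit:
send_rows(
  increments=[
    [[0,0,0],[0,0,1],255],
    [[0,0,0],[0,0,1],255],
    [[0,0,0],[0,0,0],255],
    [[0,0,0],[0,0,0],255],
  ],
)

```text
clock: 31.85
tool_pos: [0.5506, -0.3574, 0.0849]
orientation: [0.0, 0.752, -0.66, 0.0]
ft_force: [-2.4, 1.4, 4.7]
finger_gap: 0.0634
```

Contact (about 5 N) came at the predicted height. I release, pause, and rise slowly.

Emit:
send_rows(
  increments=[
    [[0,0,0],[0,0,0],40],
    [[0,0,0],[0,0,0],0],
    [[0,0,0],[0,0,0],0],
    [[0,0,0],[0,0,0],0],
    [[0,0,0],[0,0,0],0],
    [[0,0,0],[0,0,0],0],
  ],
)

```text
clock: 32.6
tool_pos: [0.5503, -0.3572, 0.0838]
orientation: [-0.0, 0.751, -0.66, -0.0]
ft_force: [0.1, -0.4, -0.1]
finger_gap: 0.0855
```

```bash
python3 - <<'E'
from look import *
st=ctrl.get_state(); print(st["tool_pos"].round(4),st["finger_gap"],st["ft_force"].round(1))
a=snap(ctrl,"scene","s9");b=snap(ctrl,"side","d9")
i=np.hstack([cv2.resize(a["pixels"][80:240,180:360],None,fx=2.2,fy=2.2,interpolation=2),cv2.resize(b["pixels"][70:230,260:440],None,fx=2.2,fy=2.2,interpolation=2)])
cv2.imwrite("pics/p9.png",i)
E
```

```text
[ 0.5503 -0.3572  0.0838] 0.085489566865837 [ 0.1 -0.4 -0.1]
```

View pics/p9.png

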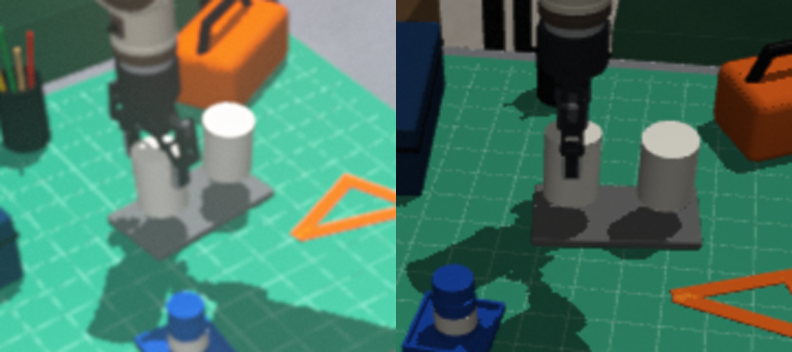

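The cup hangs on the free peg at the same height as the fixed one, at crop (160,180) left and (572,165) right, leaning slightly. The wrist force is about zero. I rise gently.

Emit:
send_rows(
  increments=[
    [[0,0,0],[0,0,-4],0],
    [[0,0,0],[0,0,-6],0],
    [[0,0,0],[0,0,-8],0],
    [[0,0,0],[0,0,-10],0],
    [[0,0,0],[0,0,-15],0],
    [[0,0,0],[0,0,-30],0],
    [[0,0,0],[0,0,-50],0],
    [[0,0,0],[0,0,-50],0],
    [[0,0,0],[-60,0,0],0],
    [[0,0,0],[-60,0,0],0],
    [[0,0,0],[0,0,0],0],
    [[0,0,0],[0,0,0],0],
  ],
)

```text
clock: 34.2
tool_pos: [0.535, -0.2384, 0.2579]
orientation: [0.0, 0.752, -0.66, 0.001]
ft_force: [0.2, -0.1, 0.4]
finger_gap: 0.0854
```

```bash
python3 - <<'E'
from look import *
st=ctrl.get_state(); print(st["clock"],st["tool_pos"].round(4),st["ft_force"].round(1))
a=snap(ctrl,"scene","s10");b=snap(ctrl,"side","d10")
i=np.hstack([cv2.resize(a["pixels"][100:400,180:540],(480,400),interpolation=2),cv2.resize(b["pixels"][120:480,230:470],(267,400),interpolation=2)])
cv2.imwrite("pics/p10.png",i)
w=snap(ctrl,"wrist","w10")
a0=load("pics/scene0.npz");b0=load("pics/side0.npz")
for c,c0,(x,y,X,Y) in((a,a0,(308,278,356,336)),(b,b0,(228,284,276,338))):
    # model shift by template match
    r=cv2.matchTemplate(c["pixels"][y-10:Y+10,x-10:X+10],c0["pixels"][y:Y,x:X],5);print("model shift px",np.array(cv2.minMaxLoc(r)[3])-10,r.max().round(3))
for c in(a,b):
    for k,f in dict(rjar=(.674,-.005,.079),bjar=(.646,-.15,.079)).items(): print(k,proj(c,f).round(1))
    m=masks(c)
    for k in("red","blue"):
        for t in comps(m[k],150): print(k,t[0],t[1].round(0))
E
```

```text
34.2 [ 0.535  -0.2384  0.2579] [ 0.2 -0.1  0.4]
model shift px [0 0] 0.991
model shift px [0 0] 1.0
rjar [287.5 256.6]
bjar [263.7 217.2]
red [279 250  20  23 327] [288. 261.]
red [264 267  50  31 642] [287. 282.]
blue [400   0  65  24 923] [435.   9.]
blue [ 85  48  42  25 310] [104.  61.]
blue [  85  140   50   56 1126] [110. 166.]
blue [243 229  44  27 516] [263. 242.]
rjar [258.  238.5]
bjar [285.6 194.6]
red [ 236  232   49   50 1497] [260. 259.]
```

View pics/p10.png

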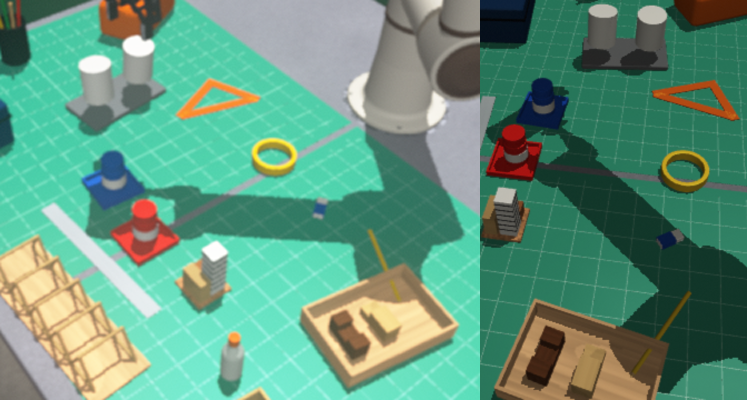

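View pics/w10.png

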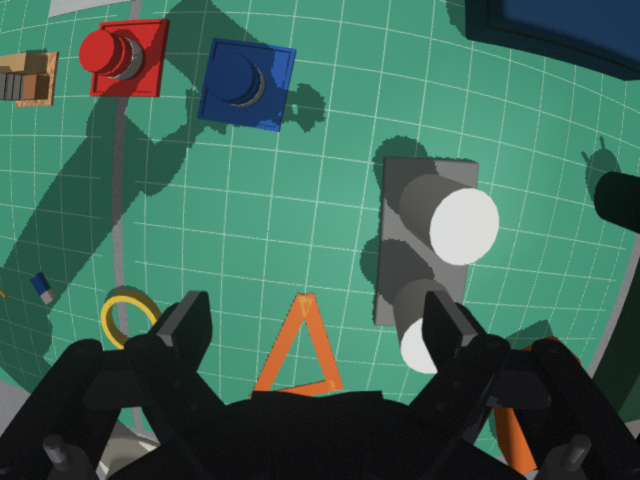

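Both jars stand upright in their trays, the offcuts lie side by side in the box, and the cup hangs on the peg next to the fixed cup. The model shows no pixel shift. I hand in.

```bash
python3 -c "
from plant import ctrl
print(ctrl.hand_in())"
```

```text
the job is handed in; nothing more can be done
None
```

I finished every part of the task and handed the job in at about 34 s. The hand-in gives no verdict, so the result rests on my own checks.

- **Jars:** The blue jar was set down at about (0.645, -0.150) and the red jar at about (0.673, -0.006). Each is within a few mm of its tray centre. The last pictures show both upright.
- **Offcuts:** Both lie flat on the box floor, side by side and clear of the pencil.
- **Cup:** I lowered it mouth-down onto the free peg until it touched (about 5 N) at the predicted height, then let it go. In the last pictures it hangs level with the fixed cup, leaning slightly. I did not measure its exact tilt.
- **Model:** It shows zero pixel shift in both fixed cameras compared with the start.
- **Robot:** It was clear of everything at hand-in, with wrist force near zero. The highest force I read was about 18 N, when the blue jar met its tray floor.

One automatic check failed: the blue colour mask missed the blue jar's lid in the final fixed-camera pictures because it was in shadow. I confirmed that jar by eye instead, in the final fixed-camera and wrist pictures.

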